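Slide a moulding sled under the leaf spring of a clamping jig

TASK

Clamp the moulding offcut for gilding: press its wooden sled down hard on the sprung floor of the jig (there is a black pad for the fingertips behind the fence) and push it along while pressing, under the red bridge and the brass leaf spring, until its nose is fully home against the end stop. Then let go and back away, leaving it held there by the spring. Only press and push the sled, never pick it up or tip it, and leave the other things on the table where they are.

Things in the scene. Friction and masses are not known exactly. Their poses are not given: they have to be found in the camera images.
- jig: Clamping jig fixed to the table, plywood base 280 x 100 x 10 mm. Origin: centre of its underside; +x is the feed direction (away from the robot), z up. The channel lies between two aluminium rails: inner faces y = +-31.5 mm, outer +-41.5, tops z = 30 mm, x = -135 to 115 mm.
- bridge (a point): Middle of the underside of the red bridge bar that crosses the channel: jig x = 64 mm, z = 32 mm. The bar is 12 mm thick along x and 12 mm high (top z = 44 mm).
- end_stop (a point): Point on the near face of the aluminium end stop across the far end of the channel: jig x = 120 mm, z = 27 mm; stop top z = 44 mm.
- lift_plate (a joint): Polished steel plate, the channel's floor, on springs. Value in m: 0 = up (top at jig z = 24 mm), 0.010 = fully down (z = 14 mm). Springs push up 10 N at the top, 16 N at the bottom. It must go down 6 mm or more for the sled to clear the bridge: some 8 to 14 N on the sled; sliding then takes 4 to 12 N along the channel.
- leaf_spring (a joint): Brass leaf spring, 40 mm wide, on the far side of the bridge: hinged at jig x = 71 mm, z = 37 mm, trailing 36 mm along the feed direction down to a rounded tip at jig z = 22 mm. Value in rad: 0 = at rest, about 0.25 with the sled home under it, pressing on it with about 3 N.
- home (a point): Point of the jig where the sled's origin lies when the sled is home: jig x = 45 mm, y = 0, z = 18 mm. Its axes are the jig's.
- sled: Loose light-wood sled in the channel, slab 150 x 60 x 14 mm, 0.2 to 0.4 kg. Origin: centre of underside, x = feed direction. Ledge with black pad x = -75 to -33 mm, top z = 14; fence x = -33 to -23, top z = 30; dark moulding offcut fixed across it, 100 mm long, x = -21 to 1, top z = 36; flat tongue x = 3 to 75, top z = 14. Let go when home, it rises 4 mm against the bridge and stays.
- nose (a point): Middle of the tongue's top front edge: sled x = 75 mm, z = 14 mm. At the start it is 8 to 34 mm short of the bridge and 6 mm too high to go under.
- press_pad (a point): Point on top of the sled's ledge where fingertips fit just behind the fence: sled x = -45 mm, y = 0, z = 14 mm; axes are the sled's.
- burnisher: Loose bystander: wooden-handled burnisher, 167 mm long, lying right of the jig.
- pigment: Loose bystander: glass pigment jar with ochre lid, blue contents, 43 mm wide, 51 mm tall, right of the jig.
- glue_bottle: Loose bystander: white glue bottle, 50 mm wide, 140 mm tall, left of the jig.
- blue_jar: Loose bystander: small blue jar, 57 mm wide, 64 mm tall, left of the jig.
- pliers: Loose bystander: blue-handled pliers, 197 mm long, 13 mm thick, lying left of the jig.

How it is judged:
By the outcome, as a careful person would: the job done as asked, in the order asked, and still so for the second after the job is handed in, with the robot touching nothing.
It also fails if it takes over 40 s, if anything falls off the work surface, if the arm or the gripper's body presses on something with over 40 N, if the wrist force passes 120 N, or if a joint passes its speed limit or range.

ROBOT

A 6-joint arm with a two-finger parallel gripper is mounted at the origin on a cart in front of the work surface, level with it; the furniture and walls round the work are solid. World frame = base frame: x ahead of the robot, y to its left, z up, the work surface at z = 0. Lengths are in m, angles in rad, forces in N, time in s.
With the tool pointing down it reaches from about 0.25 to 0.725 m from the base axis. Payload 4 kg.
Tool frame: the origin (TCP) lies between the finger pads; the fingertips stand 17 mm ahead of it and the grasp point (between the pads) lies 2 mm behind it; z points along the fingers, y is the line along which they close (so a half turn about z gives the same grasp; the last joint's range is limited). The gripper opens to 85 mm and grips with 20 to 120 N. Pads are 22 mm wide; open, the fingers measure 114 mm over their backs; the gripper's body (76 mm by 85 mm) begins 54 mm behind the grasp point. The pads swing forward as they close: fully open they stand 13 mm farther back than shut.
Start: joints at [1.209, 0.241, 0.005, 1.335, 0, 1.571], TCP at [0.177, 0.468, 0.226] pointing down, gripper open.
Joint ranges: [-2.72, 2.72], [-1.05, 1.87], [-1.09, 1.28], [-1.99, 2.15], [-1.42, 1.44], [-3.14, 3.14]. Speed limits (rad/s): [2.79, 2.79, 3.14, 3.14, 3.14, 3.14].

INTERFACE

Orientations are given as a rotation vector (axis times angle).
In Python, from workcell import read_state, camera, close_job, outline_of, mark_of gives the robot as it stands. The module is installed in compiled form; this text tells all that it offers.
- The arm moves only by the tool drive_tool, never from a script. Its argument "increments" is text: rows parted by semicolons, each of 7 numbers parted by spaces: the turn, a rotation vector about the tool's x, y, z in degrees, then the shift along the tool's x, y, z in mm, then the opening in per cent of the stroke, from 0 (shut) to 100 (fully open). A call has 1 to 8 rows; each row is the pose to reach, as a shift and turn from the pose commanded when the call began, along the tool's axes at that moment; what a row does not reach only later rows make up. A row lasts 1/12 s, in which the tool goes at most 41.7 mm and 7.16 degrees, less where a joint would pass 70% of its speed; a pose out of reach is approached as far as the arm can. A call with a gripper value outside its range is refused whole. The fingers move at their own pace and stop on an object; "newtons" is the grip in N (left out, the last holds). Time passes only in rows, so rows that repeat a pose let the fingers close. It gives the time, the measured TCP pose, the force, the opening and the grip force at its end, in the units of the state.
- read_state(): the state, without advancing time (a new reading comes with each control period).
- camera(name): name is "scene" or "side" or "wrist"; returns a dict with "color" (400x640x3 uint8, red, green, blue), "z_map" (400x640 float32, m along the optical axis (not along the pixel's ray), 0 where there is no reading), "mtx" (3x3 intrinsics, pixels), "rvec" (rotation vector, rad) and "tvec" (3), from world to camera coordinates, as OpenCV has them. Camera axes: x right, y down, z forward; pixel columns grow to the right and rows downward; lengths in m; the calibration is good to about 2 mm. A picture is of the moment at which its call begins.
- close_job(): hands the job in; it is judged then, once.
Trained networks look in the newest picture that a camera, given by its name, has taken for a name from the list of things; names that differ only in an ending like _2 or _b are one class to them, and where a whole thing is asked for, a point or a joint stands for the part that bears it (a point fixed in the world has none). Each returns a list of dicts, best first, with "conf" (0 to 1); they miss things now and then, are a little off and sometimes report something else, mostly with a low value. They report only what shows in the picture. A call takes as long as a camera call.
- outline_of(camera, name): "mask" (400x640 bool, what is visible of it) and "pixel" ([column, row] in pixels, amid what is visible of it).
- mark_of(camera, name): "pixel" ([column, row] in pixels: a listed point, or the origin of a listed thing).
The state is a dict: "clock": time; "q": joint angles; "joint_velocities": joint speeds; "joint_efforts": joint torques, N m; "ee_pos": TCP position; "tcp_rot": TCP orientation; "contact_force": force on the tool from outside, world axes, zero at the start; "moment": the same for the moment, N m; "finger_gap": finger opening in m; "gripper_force": force on a finger pad.
Only numpy, scipy, OpenCV 4.12 (cv2) and the standard library are available. Lean on these libraries where they do the work, as an engineer would, in place of code of your own. Each camera call takes 0.05 s, during which the arm holds its last target. There are 200 camera calls.

## Working session

There is one attempt and no reset: what is moved stays moved. The work goes in short steps, Python scripts to look and compute and a tool call to move; the robot and the scene stay as the last step left them, time stands still between calls to the robot, and variables do not carry over. Pictures are saved under pics/ and viewed, at most 10 in all, crops included, and the job is handed in when it is done.

Besides the shell and the picture viewer there is one more tool, called after "Request:" as name(argument=value, ...) on one line, values as JSON. drive_tool: Moves the arm, as the interface text tells. Its arguments: {"type":"object","properties":{"increments":{"type":"string"},"newtons":{"type":"number"}},"required":["increments"]}

```bash
mkdir -p pics
cat > h.py <<'E'
import numpy as np, cv2
from workcell import *
def snap(n,f=None):
    c=camera(n)
    if f: cv2.imwrite('pics/'+f,c['color'][:,:,::-1])
    c['R']=cv2.Rodrigues(np.array(c['rvec'],float))[0]; c['t']=np.array(c['tvec'],float).ravel()
    return c
def ray(c,px):
    d=np.linalg.inv(c['mtx'])@[px[0],px[1],1]; return -c['R'].T@c['t'], c['R'].T@d
def onz(c,px,z):
    o,d=ray(c,px); return o+d*(z-o[2])/d[2]
def dep(c,px):
    u,v=int(round(px[0])),int(round(px[1])); p=c['z_map'][max(v-1,0):v+2,max(u-1,0):u+2]; p=p[p>0]
    if not len(p): return None
    o,d=ray(c,px); return o+d*np.median(p)
E
python3 - <<'E'
from h import *
np.set_printoptions(precision=4,suppress=True)
print(read_state())
for n in ['scene','side']:
    c=snap(n,n+'1.png'); print(n,-c['R'].T@c['t'])
    for k in ['jig','bridge','end_stop','home','sled','nose','press_pad']:
        for m in mark_of(n,k)[:1]: print(k,m['conf'],np.array(m['pixel']),dep(c,m['pixel']),[onz(c,m['pixel'],z) for z in {'jig':[0],'bridge':[.032],'end_stop':[.027],'home':[.018],'sled':[.024],'nose':[.038],'press_pad':[.038]}[k]])
E
```

```text
{'clock': 0.0, 'q': array([1.209 , 0.2414, 0.0037, 1.3352, 0.    , 1.5708]), 'joint_velocities': array([-0.0006,  0.0011, -0.0004,  0.0009, -0.0021, -0.0005]), 'joint_efforts': array([  0.0007, -37.2316,  25.2408,   0.017 ,   0.0002,   0.    ]), 'ee_pos': array([0.1767, 0.467 , 0.2251]), 'tcp_rot': array([-0.5652, -3.0899,  0.0033]), 'contact_force': array([ 0.1239,  0.006 , -0.709 ]), 'moment': array([-0.0133,  0.021 , -0.0023]), 'gripper_force': 0.0, 'finger_gap': 0.08525900372054668}
scene [-0.4062 -0.583   0.9033]
jig 0.87 [308.9 209.7] [ 0.5001 -0.0364  0.0526] [array([ 0.5561, -0.0027,  0.    ])]
bridge 0.77 [317.9 190.1] [ 0.6088 -0.0039  0.0421] [array([0.6207, 0.0029, 0.032 ])]
home 0.78 [314.1 199.7] [ 0.5627 -0.0172  0.0402] [array([ 0.5877, -0.0027,  0.018 ])]
sled 0.74 [303.  210.1] [ 0.4902 -0.0224  0.0522] [array([ 0.5199, -0.0038,  0.024 ])]
nose 0.68 [313.3 192.8] [0.5911 0.0022 0.0407] [array([0.5942, 0.0041, 0.038 ])]
press_pad 0.86 [296.2 215.1] [ 0.4737 -0.0092  0.0396] [array([ 0.4753, -0.0081,  0.038 ])]
side [-0.2424 -0.4839  0.6637]
jig 0.64 [211.3 194. ] [0.4899 0.2806 0.0184] [array([0.5108, 0.3023, 0.    ])]
bridge 0.65 [309.  195.1] [ 0.6078 -0.0053  0.0415] [array([0.6208, 0.002 , 0.032 ])]
end_stop 0.68 [317.4 190.6] [ 0.6677 -0.0022  0.0246] [array([ 0.6642, -0.004 ,  0.027 ])]
home 0.7 [307.2 195. ] [0.6075 0.0008 0.0401] [array([0.6376, 0.018 , 0.018 ])]
sled 0.84 [293.2 213.6] [ 0.4893 -0.0221  0.0512] [array([ 0.5217, -0.0017,  0.024 ])]
nose 0.39 [217.8 217.9] [ 0.4213  0.1976 -0.001 ] [array([0.3824, 0.1576, 0.038 ])]
press_pad 0.72 [286.5 217.4] [ 0.4816 -0.0046  0.0366] [array([ 0.4799, -0.0057,  0.038 ])]
```

View pics/side1.png

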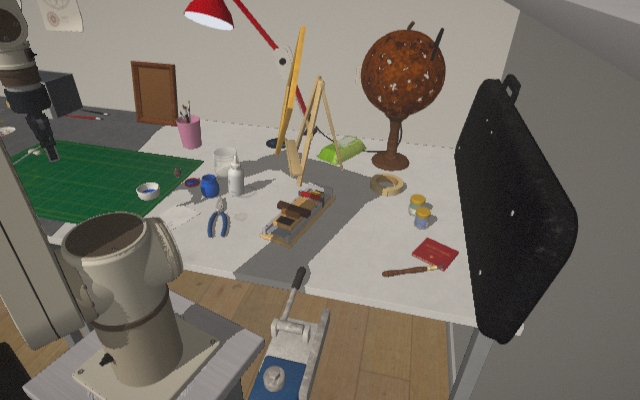

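View pics/scene1.png

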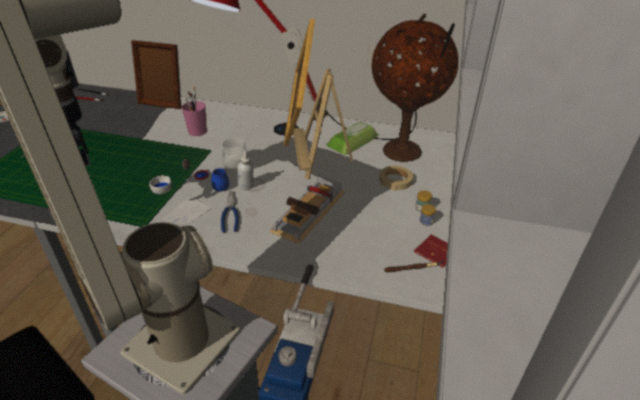

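Run:
```python
from h import *
np.set_printoptions(precision=4,suppress=True)
# jig yaw from rails: heights map points near the jig
P=[]
for n in ['scene','side']:
    c=snap(n); z=c['z_map']; v,u=np.nonzero(z>0); d=np.linalg.inv(c['mtx'])@np.vstack([u,v,np.ones_like(u)])*z[v,u]
    p=(c['R'].T@(d-c['t'][:,None])).T; col=c['color'][v,u]
    m=(p[:,0]>.35)&(p[:,0]<.72)&(abs(p[:,1])<.09); p,col=p[m],col[m].astype(int)
    r=(col[:,0]>130)&(col[:,1]<80)&(col[:,2]<80)&(p[:,2]>.038)
    if r.sum()>10: print(n,'bridge',r.sum(),p[r].mean(0),cv2.minAreaRect((p[r][:,:2]*1000).astype(np.float32)))
    dk=(col.sum(1)<130)&(abs(p[:,2]-.038)<.005)&(p[:,0]>.42)&(p[:,0]<.53)&(abs(p[:,1])<.04)
    if dk.sum()>10: print('pad',dk.sum(),p[dk].mean(0),cv2.minAreaRect((p[dk][:,:2]*1000).astype(np.float32)))
    a=(p[:,2]>.006)&(p[:,2]<.05)
    print('all',cv2.minAreaRect((p[a][:,:2]*1000).astype(np.float32)))
    for k in ['sled','jig']:
        o=outline_of(n,k)
        if o: 
            mk=o[0]['mask']; vv,uu=np.nonzero(mk&(z>0)); print(k,o[0]['conf'],mk.sum())
            dd=np.linalg.inv(c['mtx'])@np.vstack([uu,vv,np.ones_like(uu)])*z[vv,uu]; q=(c['R'].T@(dd-c['t'][:,None])).T
            q=q[(q[:,2]>.006)&(q[:,2]<.08)]; print(cv2.minAreaRect((q[:,:2]*1000).astype(np.float32)))
```

```text
pad 114 [ 0.469  -0.0114  0.0395] ((478.60443115234375, -12.448799133300781), (43.759037017822266, 62.49680709838867), 80.37245178222656)
all ((543.37939453125, 14.945415496826172), (342.7255859375, 149.56439208984375), 0.33259081840515137)
sled 0.97 887
((525.5623168945312, -13.318832397460938), (99.86934661865234, 172.45558166503906), 75.20482635498047)
jig 0.81 1552
((548.6117553710938, -9.733783721923828), (287.6798400878906, 100.14608001708984), 0.33259081840515137)
side bridge 31 [0.6098 0.0085 0.0422] ((610.4979858398438, 8.435393333435059), (30.052188873291016, 12.937013626098633), 87.66109466552734)
pad 26 [ 0.4663 -0.0141  0.0378] ((467.08648681640625, -11.637166976928711), (33.87986755371094, 25.836139678955078), 86.9565200805664)
all ((560.4108276367188, 12.919994354248047), (310.23284912109375, 148.08953857421875), 1.0531537532806396)
sled 0.88 852
((517.7174072265625, -13.389991760253906), (96.9079360961914, 155.4501953125), 73.8764877319336)
jig 0.73 1602
((547.007568359375, -11.85610580444336), (97.44746398925781, 281.4569091796875), 89.82164001464844)
```

```bash
cat >> h.py <<'E'
from scipy.spatial.transform import Rotation as Ro
def go(p,yaw,s=None):
    """increments (tool axes) to TCP p with tool down, tool y = (−sin yaw, cos yaw)"""
    s=s or read_state(); R=Ro.from_rotvec(s['tcp_rot'])
    c,n=np.cos(yaw),np.sin(yaw)
    T=Ro.from_matrix(np.array([[-c,-n,0],[-n,c,0],[0,0,-1.]]))
    print('turn',np.degrees((R.inv()*T).as_rotvec()).round(2),'shift',(R.inv().apply(np.array(p)-s['ee_pos'])*1000).round(1))
E
python3 - <<'E'
from h import *
go([.45,-.01,.20],0.02)
E
```

```text
turn [ -0.    -0.   -21.87] shift [-424.4 -350.1   26. ]
```

Request:
drive_tool(increments="0 0 -6 -40 -33 -5 60; 0 0 -12 -80 -66 -10 30; 0 0 -18 -115 -95 -10 0; 0 0 -21.9 -145 -120 -10 0; 0 0 -21.9 -175 -145 -10 0; 0 0 -21.9 -205 -170 -10 0; 0 0 -21.9 -235 -195 -10 0; 0 0 -21.9 -265 -220 -10 0", newtons=40)

```text
clock: 1.77
ee_pos: [0.3414, 0.177, 0.2364]
tcp_rot: [-0.033, 3.14, 0.001]
contact_force: [0.8, 0.7, -0.7]
finger_gap: -0.0001
gripper_force: 0.0
```

Run:
```python
from h import *
go([.45,-.01,.21],0.02)
```

```text
turn [0.03 0.06 0.06] shift [-104.6 -189.3   26.4]
```

Request:
drive_tool(increments="0 0 0 -17 -31 0 0; 0 0 0 -35 -63 0 0; 0 0 0 -52 -95 5 0; 0 0 0 -70 -126 15 0; 0 0 0 -87 -158 25 0; 0 0 0 -105 -189 26 0; 0 0 0 -105 -189 26 0; 0 0 0 -105 -189 26 0")

```text
clock: 2.43
ee_pos: [0.4501, -0.0095, 0.2096]
tcp_rot: [0.026, -3.141, -0.0]
contact_force: [-0.5, -0.0, -0.1]
finger_gap: -0.0002
gripper_force: 0.0
```

Run:
```python
from h import *
np.set_printoptions(precision=4,suppress=True)
n='wrist';c=snap(n,'wrist1.png'); print(n,-c['R'].T@c['t'])
for k,z in {'jig':0,'bridge':.032,'end_stop':.027,'home':.018,'sled':.024,'nose':.038,'press_pad':.038}.items():
    for m in mark_of(n,k)[:1]: print(k,m['conf'],np.array(m['pixel']),dep(c,m['pixel']),onz(c,m['pixel'],z))
```

```text
wrist [ 0.371  -0.0119  0.3579]
end_stop 0.64 [323.1 356.7] [ 0.6692 -0.0058  0.0309] [ 0.6728 -0.0057  0.027 ]
sled 0.65 [326.6 239.8] [ 0.5078 -0.0054  0.0589] [ 0.5238 -0.0047  0.024 ]
nose 0.26 [326.9 202.3] [ 0.477  -0.0056  0.0396] [ 0.4776 -0.0055  0.038 ]
press_pad 0.64 [327.  203.7] [ 0.4788 -0.0054  0.0386] [ 0.479  -0.0054  0.038 ]
```

View pics/wrist1.png

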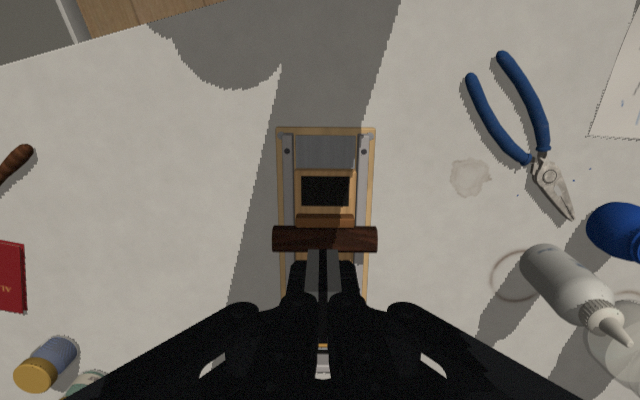

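The wrist view shows the channel nearly vertical in the image: the pad is at cols 301–350, rows 176–206, the fence starts near row 214, and the jig's near edge is at row 128, cols 277–375. The sled is unobstructed.

Run:
```python
from h import *
np.set_printoptions(precision=4,suppress=True)
c=snap('wrist'); g=c['color'].sum(2).astype(int)
m=np.zeros(g.shape,np.uint8); m[165:212,290:362]=(g[165:212,290:362]<110)
v,u=np.nonzero(m); P=np.array([onz(c,(a,b),.038)[:2]*1000 for a,b in zip(u,v)],np.float32)
print(len(u),u.min(),u.max(),v.min(),v.max(),cv2.minAreaRect(P), P.min(0),P.max(0))
for r in (205,195,180): print(dep(c,(326,r)))
for r in range(206,226,2): print(r,dep(c,(326,r)),c['color'][r,326])
# jig base edges by colour vs row
for r in range(135,290,15):
    row=c['color'][r].astype(int); w=np.nonzero((row[:,0]-row[:,2]>40))[0]; w=w[(w>265)&(w<390)]
    if len(w): a,b=onz(c,(w.min(),r),.01),onz(c,(w.max(),r),.01); print(r,w.min(),w.max(),(a+b)/2,b[1]-a[1])
print(onz(c,(326,128),.01)); s=read_state(); print(s['ee_pos'],s['tcp_rot'])
```

```text
1353 299 345 176 205 ((466.13616943359375, -7.995796203613281), (29.316390991210938, 44.3604621887207), 0.12480345368385315) [451.5139 -30.2076] [480.8427  14.181 ]
[ 0.4799 -0.0038  0.0389]
[ 0.4696 -0.004   0.0392]
[ 0.4548 -0.0044  0.0388]
206 [ 0.4811 -0.0037  0.0384] [66 50 32]
208 [ 0.4833 -0.0037  0.0381] [100  77  51]
210 [ 0.4855 -0.0036  0.0378] [97 77 50]
212 [ 0.4875 -0.0035  0.038 ] [95 74 48]
214 [ 0.488  -0.0036  0.0424] [41 23 12]
216 [ 0.4884 -0.0036  0.0468] [43 29 17]
218 [ 0.4884 -0.0037  0.052 ] [54 35 20]
220 [ 0.4895 -0.0037  0.0544] [62 40 23]
222 [ 0.4914 -0.0036  0.0548] [65 44 30]
224 [ 0.4936 -0.0036  0.0543] [62 42 24]
135 292 372 [0.4159 0.0008 0.01  ] 0.07980684260070287
150 275 371 [ 0.4311 -0.0078  0.01  ] 0.09705328676689369
165 275 370 [ 0.4466 -0.0079  0.01  ] 0.09735039396354533
180 275 369 [ 0.4625 -0.0081  0.01  ] 0.09765570600104514
195 276 368 [ 0.4788 -0.0077  0.01  ] 0.09691623946860277
210 276 367 [ 0.4956 -0.0079  0.01  ] 0.09722405772682532
225 294 367 [0.5126 0.0023 0.01  ] 0.07911810730346652
255 278 365 [ 0.5489 -0.0067  0.01  ] 0.09708670793633344
270 278 364 [ 0.5678 -0.0068  0.01  ] 0.09741563084477252
285 279 363 [ 0.5872 -0.0064  0.01  ] 0.09660467264181602
[ 0.4091 -0.0053  0.01  ]
[ 0.4496 -0.0072  0.2103] [-0.0346  3.1409  0.    ]
```

Run:
```python
from h import *
for i in range(3):
    s=read_state(); print(s['ee_pos'].round(4),s['tcp_rot'].round(3),s['contact_force'].round(2)); go([.474,-.007,.068],0.01,s); camera('side')
```

```text
[ 0.4496 -0.0072  0.2103] [-0.035  3.141  0.   ] [0.38 0.08 0.13]
turn [-0.    0.03  0.69] shift [-24.3  -0.3 142.3]
[ 0.4496 -0.0074  0.2102] [-0.034  3.141 -0.   ] [-0.33 -0.02 -0.53]
turn [-0.    0.03  0.67] shift [-2.430e+01 -1.000e-01  1.423e+02]
[ 0.4496 -0.0075  0.2102] [-0.034  3.141 -0.   ] [ 0.33  0.69 -0.17]
turn [-0.    0.02  0.66] shift [-24.3  -0.  142.2]
```

Request:
drive_tool(increments="0 0 0.7 -8 0 35 0; 0 0 0.7 -16 0 70 0; 0 0 0.7 -22 0 100 0; 0 0 0.7 -22 0 120 0; 0 0 0.7 -22 0 132 0; 0 0 0.7 -22 0 138 0; 0 0 0.7 -22 0 138 0; 0 0 0.7 -22 0 138 0")

```text
clock: 3.7
ee_pos: [0.4721, -0.0075, 0.0724]
tcp_rot: [-0.013, 3.141, -0.0]
contact_force: [-0.4, 0.4, -0.5]
finger_gap: 0.0003
gripper_force: 0.0
```

Run:
```python
from h import *
c=snap('wrist','wrist2.png'); d=snap('side')
cv2.imwrite('pics/s2.png',cv2.resize(d['color'][160:280,230:390,::-1],None,fx=4,fy=4))
s=read_state(); print(s['ee_pos'],s['tcp_rot'],s['contact_force'])
```

```text
[ 0.47280591 -0.00755934  0.07321704] [-1.29247748e-02  3.13909446e+00 -7.68220206e-05] [ 0.28175822 -0.10136412  0.24925218]
```

View pics/wrist2.png

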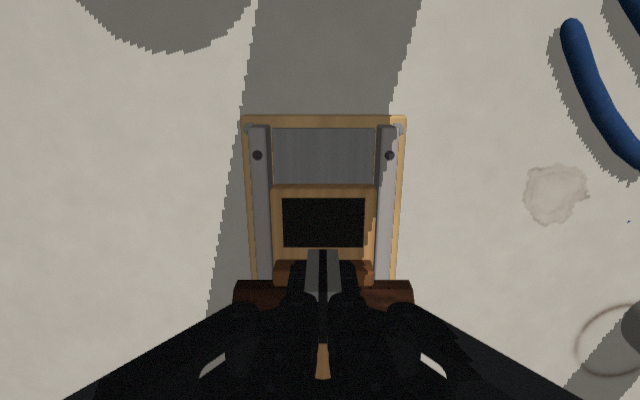

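View pics/s2.png

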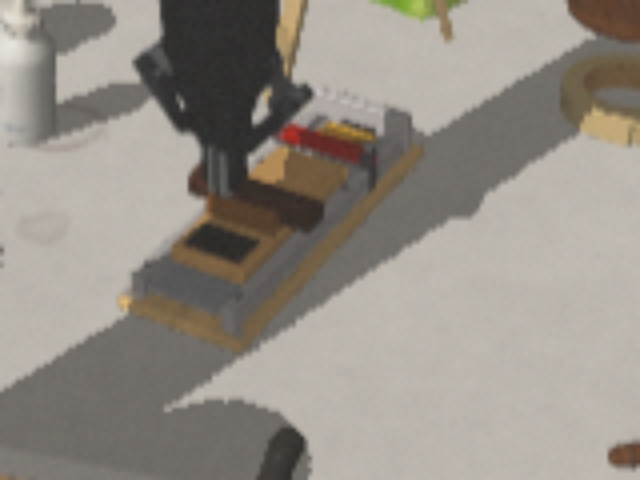

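Wrist view: the fingers (col 323) are centred on the sled (cols 272–376), with their lower end near row 250 and the fence at about row 262. I'll check how the tip and fence line up using depth.

Run:
```python
from h import *
np.set_printoptions(precision=4,suppress=True)
c=snap('wrist')
for u in (285,315,333,365):
  for r in range(240,284,4): print(u,r,dep(c,(u,r)))
for u in (276,372,323): print(onz(c,(u,222),.038))
print(read_state()['ee_pos'])
```

```text
285 240 [ 0.4778 -0.03    0.0388]
285 244 [ 0.4803 -0.03    0.039 ]
285 248 [ 0.4831 -0.0302  0.0385]
285 252 [ 0.4857 -0.0302  0.0384]
285 256 [ 0.4883 -0.0303  0.0385]
285 260 [ 0.4881 -0.0298  0.0436]
285 264 [ 0.4879 -0.0292  0.0488]
285 268 [ 0.4881 -0.0288  0.0529]
285 272 [ 0.4894 -0.0287  0.0548]
285 276 [ 0.4921 -0.0288  0.0544]
285 280 [ 0.4946 -0.0288  0.0544]
315 240 [ 0.4776 -0.0127  0.0389]
315 244 [ 0.4801 -0.0127  0.0391]
315 248 [ 0.4826 -0.0127  0.0391]
315 252 [ 0.4616 -0.0118  0.0859]
315 256 [ 0.4618 -0.0117  0.0892]
315 260 [ 0.4614 -0.0117  0.0935]
315 264 [ 0.4615 -0.0116  0.0967]
315 268 [ 0.4616 -0.0115  0.0998]
315 272 [ 0.4616 -0.0115  0.1027]
315 276 [ 0.4615 -0.0114  0.106 ]
315 280 [ 0.4616 -0.0114  0.1086]
333 240 [ 0.4775 -0.0023  0.039 ]
333 244 [ 0.48   -0.0023  0.039 ]
333 248 [ 0.4826 -0.0023  0.039 ]
333 252 [ 0.4614 -0.004   0.0861]
333 256 [ 0.4617 -0.0041  0.0893]
333 260 [ 0.4617 -0.0042  0.0928]
333 264 [ 0.4615 -0.0043  0.0965]
333 268 [ 0.4613 -0.0044  0.1001]
333 272 [ 0.4616 -0.0045  0.1026]
333 276 [ 0.4616 -0.0046  0.1056]
333 280 [ 0.4615 -0.0047  0.1087]
365 240 [0.4776 0.0162 0.0384]
365 244 [0.4801 0.0163 0.0385]
365 248 [0.4827 0.0164 0.0384]
365 252 [0.4851 0.0165 0.0388]
365 256 [0.4877 0.0166 0.0388]
365 260 [0.4881 0.0161 0.0429]
365 264 [0.4878 0.0155 0.0482]
365 268 [0.4881 0.015  0.0522]
365 272 [0.4892 0.0148 0.0546]
365 276 [0.4918 0.015  0.0543]
365 280 [0.4942 0.0151 0.0545]
[ 0.4671 -0.0349  0.038 ]
[0.4666 0.0197 0.038 ]
[ 0.4668 -0.0082  0.038 ]
[ 0.4728 -0.0076  0.0733]
```

Request:
drive_tool(increments="0 0 0 0 0 3 0; 0 0 0 0 0 6 0; 0 0 0 0 0 9 0; 0 0 0 0 0 12 0; 0 0 0 0 0 13 0; 0 0 0 0 0 13 0")

```text
clock: 4.35
ee_pos: [0.4713, -0.0076, 0.0585]
tcp_rot: [0.013, -3.141, -0.0]
contact_force: [-0.4, 0.9, 0.4]
finger_gap: 0.0003
gripper_force: 0.0
```

Run:
```python
from h import *
np.set_printoptions(precision=4,suppress=True)
c=snap('side'); print(read_state()['ee_pos'],read_state()['contact_force'])
for u in (280,283,286,289):
  for r in range(196,222,3): print(u,r,dep(c,(u,r)))
```

```text
[ 0.4715 -0.0075  0.0587] [ 0.5853 -1.5102  0.0914]
280 196 [ 0.4594 -0.0007  0.1189]
280 199 [ 0.4581 -0.0013  0.1104]
280 202 [0.4648 0.0038 0.0952]
280 205 [0.4658 0.0048 0.0846]
280 208 [0.5001 0.0289 0.046 ]
280 211 [0.54   0.0569 0.0016]
280 214 [0.4937 0.0254 0.0301]
280 217 [0.4737 0.0119 0.0369]
280 220 [0.4608 0.0034 0.0378]
283 196 [ 0.4612 -0.0091  0.1206]
283 199 [ 0.4605 -0.0092  0.1116]
283 202 [ 0.4617 -0.0081  0.101 ]
283 205 [ 0.4614 -0.0079  0.0914]
283 208 [ 0.4598 -0.0087  0.0829]
283 211 [ 0.4605 -0.0078  0.0723]
283 214 [0.4873 0.0107 0.0393]
283 217 [0.4766 0.0037 0.0381]
283 220 [ 0.4652 -0.0036  0.0376]
286 196 [ 0.4559 -0.0221  0.1277]
286 199 [ 0.4596 -0.0193  0.1154]
286 202 [ 0.4596 -0.0191  0.1059]
286 205 [ 0.4624 -0.0169  0.0939]
286 208 [ 0.4614 -0.0173  0.0849]
286 211 [ 0.4629 -0.016   0.0737]
286 214 [ 0.4845 -0.0013  0.0453]
286 217 [ 0.4828 -0.0022  0.0363]
286 220 [ 0.4699 -0.0104  0.0371]
289 196 [ 0.4717 -0.0211  0.1187]
289 199 [ 0.463  -0.0265  0.1159]
289 202 [ 0.464  -0.0256  0.1055]
289 205 [ 0.4673 -0.0232  0.0932]
289 208 [ 0.468  -0.0225  0.0828]
289 211 [ 0.4686 -0.0219  0.0723]
289 214 [ 0.4884 -0.0088  0.0456]
289 217 [ 0.4852 -0.0107  0.0379]
289 220 [ 0.4724 -0.0187  0.0386]
```

Request:
drive_tool(increments="0 0 0 -1 0 4 0; 0 0 0 -1 0 8 0; 0 0 0 -1 0 12 0; 0 0 0 -1 0 16 0; 0 0 0 -1 0 18 0; 0 0 0 -1 0 19 0; 0 0 0 -1 0 20 0; 0 0 0 -1 0 20 0")

```text
clock: 5.07
ee_pos: [0.4726, -0.0075, 0.0388]
tcp_rot: [0.013, -3.141, -0.0]
contact_force: [0.5, 0.9, -0.3]
finger_gap: -0.0004
gripper_force: 0.0
```

Request:
drive_tool(increments="0 0 0 0 0 2 0; 0 0 0 0 0 4 0; 0 0 0 0 0 6 0; 0 0 0 0 0 7 0; 0 0 0 0 0 8 0; 0 0 0 0 0 9 0; 0 0 0 0 0 9 0; 0 0 0 0 0 9 0")

```text
clock: 5.73
ee_pos: [0.4728, -0.0076, 0.0305]
tcp_rot: [-0.013, 3.141, -0.0]
contact_force: [-1.7, -0.5, 6.2]
finger_gap: 0.0001
gripper_force: 3.0
```

Run:
```python
from h import *
np.set_printoptions(precision=4,suppress=True)
c=snap('wrist','wrist3.png')
for u in (285,315):
  for r in range(236,284,4): print(u,r,dep(c,(u,r)))
s=read_state();print(s['ee_pos'],s['contact_force'])
```

```text
285 236 [ 0.4572 -0.0254  0.0365]
285 240 [ 0.4591 -0.0254  0.0367]
285 244 [ 0.4609 -0.0254  0.0369]
285 248 [ 0.4632 -0.0255  0.0363]
285 252 [ 0.4651 -0.0255  0.0367]
285 256 [ 0.467  -0.0256  0.0369]
285 260 [ 0.469  -0.0256  0.0368]
285 264 [ 0.4711 -0.0257  0.0367]
285 268 [ 0.4733 -0.0257  0.0366]
285 272 [ 0.4755 -0.0258  0.0364]
285 276 [ 0.4775 -0.0259  0.0364]
285 280 [ 0.4795 -0.0259  0.0367]
315 236 [ 0.457  -0.0119  0.0366]
315 240 [ 0.4589 -0.0119  0.037 ]
315 244 [ 0.461  -0.0119  0.0365]
315 248 [ 0.463  -0.0119  0.0366]
315 252 [ 0.4618 -0.0118  0.0429]
315 256 [ 0.4617 -0.0117  0.0469]
315 260 [ 0.4614 -0.0116  0.0509]
315 264 [ 0.4616 -0.0116  0.054 ]
315 268 [ 0.4618 -0.0115  0.0569]
315 272 [ 0.4615 -0.0115  0.0605]
315 276 [ 0.4616 -0.0114  0.0633]
315 280 [ 0.4615 -0.0113  0.0663]
[ 0.4728 -0.0075  0.0306] [-1.8959  0.3849  5.821 ]
```

View pics/wrist3.png

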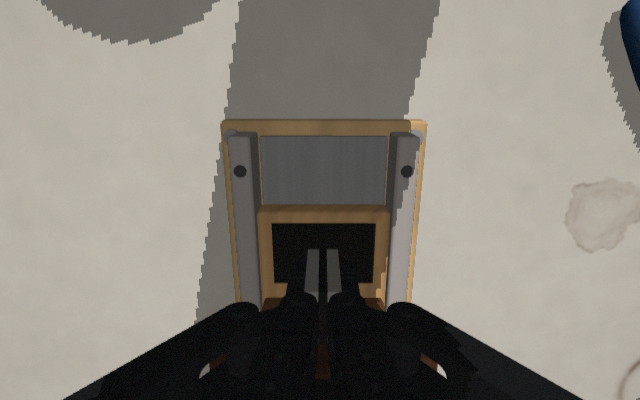

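Wrist view: the closed fingertips (cols 305–341, row 250) rest on the black pad, centred in the channel, and read 6 N. I'll press further.

Request:
drive_tool(increments="0 0 0 0 0 1 0; 0 0 0 0 0 2 0; 0 0 0 0 0 3 0; 0 0 0 0 0 4 0; 0 0 0 0 0 5 0; 0 0 0 0 0 6 0; 0 0 0 0 0 6 0; 0 0 0 0 0 6 0")

```text
clock: 6.45
ee_pos: [0.4728, -0.0076, 0.025]
tcp_rot: [-0.013, 3.141, -0.0]
contact_force: [-2.5, 0.5, 9.7]
finger_gap: 0.0001
gripper_force: 4.7
```

Run:
```python
from h import *
np.set_printoptions(precision=4,suppress=True)
c=snap('wrist')
for u in (280,370):
  print([round(dep(c,(u,r))[2],4) for r in range(215,282,6)])
s=read_state();print(s['ee_pos'],s['contact_force'],s['moment'])
```

```text
[np.float64(0.0301), np.float64(0.0308), np.float64(0.0316), np.float64(0.0313), np.float64(0.0307), np.float64(0.0308), np.float64(0.0311), np.float64(0.0313), np.float64(0.0314), np.float64(0.031), np.float64(0.0317), np.float64(0.0311)]
[np.float64(0.0302), np.float64(0.0306), np.float64(0.0308), np.float64(0.0313), np.float64(0.0311), np.float64(0.0308), np.float64(0.0309), np.float64(0.0313), np.float64(0.0311), np.float64(0.0312), np.float64(0.031), np.float64(0.0309)]
[ 0.4729 -0.0076  0.025 ] [-2.8414  0.4067  8.7445] [-0.0253  0.6051 -0.0034]
```

Request:
drive_tool(increments="0 0 0 0 0 1 0; 0 0 0 0 0 2 0; 0 0 0 0 0 3 0; 0 0 0 -2 0 3 0; 0 0 0 -4 0 3 0; 0 0 0 -7 0 3 0; 0 0 0 -10 0 3 0; 0 0 0 -13 0 3 0")

```text
clock: 7.17
ee_pos: [0.4813, -0.0075, 0.0225]
tcp_rot: [0.013, -3.134, 0.0]
contact_force: [-13.9, 0.2, 25.6]
finger_gap: 0.0001
gripper_force: 12.7
```

Run:
```python
from h import *
np.set_printoptions(precision=4,suppress=True)
c=snap('wrist')
for u in (280,370):
  print([round(dep(c,(u,r))[2],4) for r in range(215,282,6)])
s=read_state();print(s['ee_pos'],s['contact_force'],s['moment'])
```

```text
[np.float64(0.0277), np.float64(0.0288), np.float64(0.029), np.float64(0.0287), np.float64(0.0287), np.float64(0.029), np.float64(0.0286), np.float64(0.0283), np.float64(0.0288), np.float64(0.0289), np.float64(0.0287), np.float64(0.029)]
[np.float64(0.0276), np.float64(0.0282), np.float64(0.0286), np.float64(0.0286), np.float64(0.029), np.float64(0.0289), np.float64(0.0292), np.float64(0.0291), np.float64(0.0289), np.float64(0.0287), np.float64(0.029), np.float64(0.0291)]
[ 0.4824 -0.0075  0.0226] [-10.547   -0.414   21.6672] [ 0.0055  2.5584 -0.0043]
```

Request:
drive_tool(increments="0 0 0 -2 0 -0.5 0; 0 0 0 -5 0 -0.5 0; 0 0 0 -8 0 -0.5 0; 0 0 0 -11 0 -0.5 0; 0 0 0 -14 0 -0.5 0; 0 0 0 -17 0 -0.5 0; 0 0 0 -20 0 -0.5 0")

```text
clock: 7.8
ee_pos: [0.5022, -0.0073, 0.0226]
tcp_rot: [0.013, -3.136, 0.0]
contact_force: [-11.4, 0.2, 18.9]
finger_gap: -0.0004
gripper_force: 9.5
```

Run:
```python
from h import *
np.set_printoptions(precision=4,suppress=True)
c=snap('wrist'); g=c['color']
for u in (280,370):
  P=[dep(c,(u,r)) for r in range(150,290,4)]; print([(round(p[0],3),round(p[2],3)) for p in P if p is not None])
s=read_state();print(s['ee_pos'],s['contact_force'],s['moment'])
```

```text
[(np.float64(0.451), np.float64(0.014)), (np.float64(0.452), np.float64(0.014)), (np.float64(0.454), np.float64(0.015)), (np.float64(0.456), np.float64(0.014)), (np.float64(0.458), np.float64(0.014)), (np.float64(0.46), np.float64(0.014)), (np.float64(0.462), np.float64(0.015)), (np.float64(0.464), np.float64(0.014)), (np.float64(0.466), np.float64(0.014)), (np.float64(0.467), np.float64(0.014)), (np.float64(0.469), np.float64(0.014)), (np.float64(0.472), np.float64(0.014)), (np.float64(0.473), np.float64(0.014)), (np.float64(0.475), np.float64(0.015)), (np.float64(0.476), np.float64(0.02)), (np.float64(0.475), np.float64(0.026)), (np.float64(0.477), np.float64(0.028)), (np.float64(0.478), np.float64(0.029)), (np.float64(0.48), np.float64(0.029)), (np.float64(0.482), np.float64(0.029)), (np.float64(0.484), np.float64(0.029)), (np.float64(0.486), np.float64(0.029)), (np.float64(0.488), np.float64(0.029)), (np.float64(0.49), np.float64(0.029)), (np.float64(0.492), np.float64(0.029)), (np.float64(0.494), np.float64(0.029)), (np.float64(0.496), np.float64(0.029)), (np.float64(0.498), np.
[... 1066 characters left out ...]
482), np.float64(0.029)), (np.float64(0.483), np.float64(0.029)), (np.float64(0.485), np.float64(0.029)), (np.float64(0.487), np.float64(0.029)), (np.float64(0.489), np.float64(0.029)), (np.float64(0.491), np.float64(0.029)), (np.float64(0.493), np.float64(0.028)), (np.float64(0.495), np.float64(0.029)), (np.float64(0.497), np.float64(0.029)), (np.float64(0.499), np.float64(0.029)), (np.float64(0.501), np.float64(0.029)), (np.float64(0.503), np.float64(0.029)), (np.float64(0.505), np.float64(0.029)), (np.float64(0.507), np.float64(0.029)), (np.float64(0.509), np.float64(0.029)), (np.float64(0.512), np.float64(0.029))]
[ 0.5034 -0.0073  0.0227] [-9.129  -0.664  15.6383] [0.0063 1.9265 0.0114]
```

Request:
drive_tool(increments="0 0 0 -4 0 0.2 0; 0 0 0 -8 0 0.2 0; 0 0 0 -12 0 0.2 0; 0 0 0 -16 0 0.2 0; 0 0 0 -20 0 0.2 0; 0 0 0 -24 0 0.2 0; 0 0 0 -28 0 0.2 0; 0 0 0 -32 0 0.2 0")

```text
clock: 8.52
ee_pos: [0.5317, -0.0071, 0.0227]
tcp_rot: [0.013, -3.131, 0.0]
contact_force: [-18.1, -0.1, 24.5]
finger_gap: -0.0
gripper_force: 12.6
```

Request:
drive_tool(increments="0 0 0 -2 0 0.2 0; 0 0 0 -4 0 0.2 0; 0 0 0 -6 0 0.2 0; 0 0 0 -8 0 0.2 0; 0 0 0 -8 0 0.2 0")

```text
clock: 8.93
ee_pos: [0.5353, -0.007, 0.0226]
tcp_rot: [0.013, -3.123, 0.0]
contact_force: [-28.5, -0.2, 35.1]
finger_gap: -0.0003
gripper_force: 22.2
```

```bash
cat > e.py <<'E'
from h import *
np.set_printoptions(precision=4,suppress=True)
c=snap('wrist')
z=[]
for u in (280,290,360,370):
  for r in range(120,290):
    p=dep(c,(u,r))
    if p is not None and p[2]>.0225 and p[2]<.036: print('rear',u,r,p); break
d=snap('side')
cv2.imwrite('pics/s%d.png'%(read_state()['clock']*100),cv2.resize(d['color'][160:280,230:390,::-1],None,fx=4,fy=4))
print(mark_of('side','nose')[:1])
s=read_state();print(s['ee_pos'],s['contact_force'],s['moment'])
E
python3 e.py; ls pics
```

```text
rear 280 200 [ 0.5045 -0.0273  0.024 ]
rear 290 200 [ 0.5042 -0.0227  0.0246]
rear 360 199 [0.5041 0.0087 0.0227]
rear 370 199 [0.5041 0.0132 0.0225]
[{'pixel': [318.1, 191.6], 'conf': 0.64}]
[ 0.5353 -0.007   0.0226] [-27.6126  -0.1608  34.9088] [-0.0579  5.6989  0.0239]
s2.png
s903.png
scene1.png
side1.png
wrist1.png
wrist2.png
wrist3.png
```

View pics/s903.png

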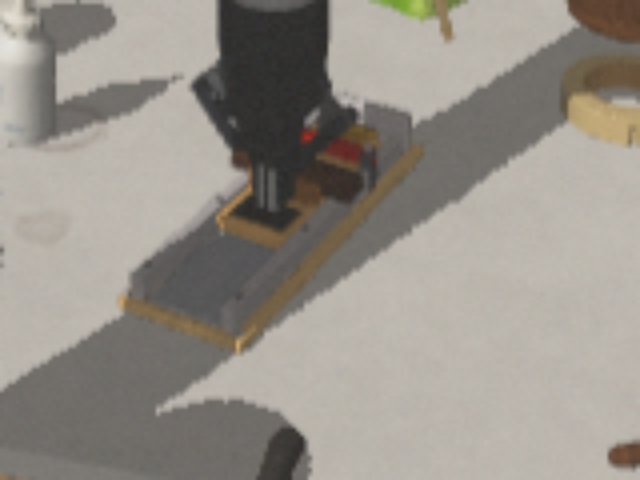

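Side view: the sled is moving under the bridge, level, with the moulding just short of the red bar. It's about 15 mm from home and pressed too hard (35 N), so I'll ease the press and keep pushing.

Request:
drive_tool(increments="0 0 0 0 0 -0.7 0; 0 0 0 0 0 -1.4 0; 0 0 0 0 0 -1.8 0; 0 0 0 0 0 -1.8 0")

```text
clock: 9.42
ee_pos: [0.5354, -0.007, 0.0227]
tcp_rot: [0.013, -3.123, 0.0]
contact_force: [-23.0, -0.3, 24.2]
finger_gap: 0.0006
gripper_force: 17.7
```

```bash
python3 e.py
```

```text
rear 280 199 [ 0.5043 -0.0273  0.0234]
rear 290 199 [ 0.5045 -0.0229  0.0226]
rear 360 200 [0.5042 0.0086 0.0243]
rear 370 199 [0.5041 0.0132 0.0228]
[{'pixel': [315.1, 188.7], 'conf': 0.92}]
[ 0.5354 -0.007   0.0227] [-23.3684  -0.599   23.6392] [-0.1034  4.7672  0.064 ]
```

Run:
```python
from h import *
np.set_printoptions(precision=4,suppress=True,linewidth=200)
ims=[]
for n in ['side','scene']:
    c=snap(n)
    q=np.array([[.53,-.06,.03],[.70,.05,.03]]); pts=cv2.projectPoints(q,np.array(c['rvec'],float),c['t'],c['mtx'],None)[0].reshape(-1,2)
    cx,cy=pts.mean(0).astype(int); ims.append(cv2.resize(c['color'][cy-36:cy+36,cx-50:cx+50,::-1],(800,290) if 0 else (400,288),interpolation=cv2.INTER_CUBIC))
    z=c['z_map']; v,u=np.nonzero(z>0); d=np.linalg.inv(c['mtx'])@np.vstack([u,v,np.ones_like(u)])*z[v,u]
    p=(c['R'].T@(d-c['t'][:,None])).T; col=c['color'][v,u]
    for lo,hi in ((-.028,-.018),(-.018,-.008),(-.008,.002),(.002,.014)):
        m=(p[:,0]>.57)&(p[:,0]<.71)&(p[:,1]>lo)&(p[:,1]<hi)
        o=np.argsort(p[m][:,0]); print(n,lo); print(' '.join('%d/%d(%d,%d,%d)'%(a[0]*1000,a[2]*1000,*b) for a,b in zip(p[m][o],col[m][o])))
    for k in ('end_stop','nose','bridge'): print(k,[(m['conf'],m['pixel'],dep(c,m['pixel'])) for m in mark_of(n,k)[:1]])
cv2.imwrite('pics/far.png',np.hstack(ims))
```

```text
side -0.028
571/47(52,46,41) 573/48(51,48,43) 574/49(66,57,48) 577/47(64,57,46) 603/39(98,44,41) 604/42(97,40,34) 605/34(109,69,51) 606/33(103,68,51) 606/26(85,65,50) 606/38(98,42,42) 607/39(97,39,37) 608/34(101,61,49) 608/42(100,45,43) 608/26(99,79,56) 609/34(99,52,43) 609/28(109,88,61) 609/40(100,44,39) 609/42(98,45,42) 610/26(103,81,59) 611/42(93,42,37) 611/43(97,42,40) 612/24(102,81,58) 613/26(107,81,57) 615/42(98,40,38) 616/43(93,50,42) 627/36(89,55,42) 630/35(93,64,44) 636/33(100,78,50) 637/34(93,75,44) 637/31(90,66,44) 640/34(96,78,47) 640/32(94,74,44) 641/26(99,65,50) 644/29(101,83,58) 648/29(93,76,46) 649/31(97,76,45) 650/29(111,85,52) 653/29(95,78,49) 654/31(112,89,50) 654/29(112,87,47) 656/31(92,78,49) 658/28(112,88,51) 666/26(90,76,54) 666/23(102,91,77) 667/33(108,106,103) 667/41(105,102,101) 667/28(96,92,89) 667/39(106,103,101) 668/36(108,103,102) 668/30(107,101,100) 668/37(109,103,102) 668/26(104,97,90) 668/39(107,103,103) 668/31(106,103,101) 669/28(92,90,88) 669/18(108,96,84) 669/43(107,103,101) 669/42(108,106,105) 670/44(102,99,97) 670/40(108,102,102) 671/17(107,101,9
[... 4666 characters left out ...]
30,23) 617/45(49,38,29) 658/32(81,71,62) 667/37(126,124,119) 667/39(127,121,118) 667/40(132,125,121) 667/35(125,119,114) 667/46(132,126,123) 667/37(131,124,121) 667/27(103,96,92) 668/42(135,131,128) 669/40(137,130,125) 669/44(131,129,126) 669/28(108,104,98) 669/27(107,100,96) 670/32(124,118,115) 670/29(122,118,112) 670/47(129,125,118) 670/46(130,124,120) 670/41(133,128,123) 671/28(117,111,107) 672/29(117,114,108) 674/46(131,126,119) 675/44(131,124,119) 679/42(130,125,121) 679/43(130,125,116)
end_stop [(0.69, [326.6, 183.3], array([ 0.6689, -0.0015,  0.0301]))]
nose [(0.95, [325.5, 187.2], array([ 0.5392, -0.0684,  0.1207]))]
bridge [(0.78, [319.3, 187.5], array([ 0.5314, -0.0526,  0.1186]))]
```

View pics/far.png

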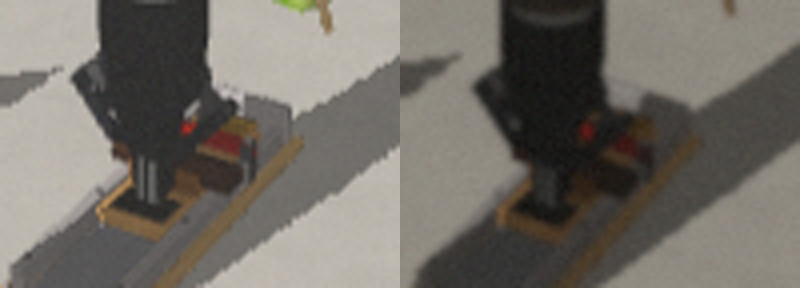

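Request:
drive_tool(increments="0 0 0 0 0 -0.7 0; 0 0 0 0 0 -1.4 0; 0 0 0 0 0 -1.4 0")

```text
clock: 10.22
ee_pos: [0.5355, -0.007, 0.0228]
tcp_rot: [0.013, -3.123, 0.0]
contact_force: [-19.1, -0.7, 14.9]
finger_gap: -0.0
gripper_force: 14.5
```

```bash
python3 e.py
```

```text
rear 280 199 [ 0.5046 -0.0274  0.0227]
rear 290 199 [ 0.5044 -0.0229  0.0231]
rear 360 200 [0.504  0.0085 0.025 ]
rear 370 200 [0.5043 0.0131 0.0241]
[{'pixel': [316.7, 190.4], 'conf': 0.84}]
[ 0.5354 -0.007   0.0228] [-20.3099  -0.663   14.3512] [-0.0725  4.0487  0.0141]
```

Run:
```python
from h import *
for n in ['scene','side']:
    c=snap(n); z=c['z_map']; v,u=np.nonzero(z>0); d=np.linalg.inv(c['mtx'])@np.vstack([u,v,np.ones_like(u)])*z[v,u]
    p=(c['R'].T@(d-c['t'][:,None])).T
    for lo,hi in ((.06,.15),(.15,.25),(.25,.35),(.35,.5)):
        m=(p[:,0]>.6)&(p[:,0]<1)&(abs(p[:,1])<.2)&(p[:,2]>lo)&(p[:,2]<hi); q=p[m]
        if len(q): i=np.argsort(q[:,0])[len(q)//50]; print(n,lo,len(q),q[i].round(3),q.min(0).round(3),q.max(0).round(3))
```

```text
scene 0.06 143 [0.706 0.166 0.144] [ 0.705 -0.13   0.061] [1.    0.2   0.149]
scene 0.15 354 [0.696 0.151 0.164] [ 0.691 -0.199  0.151] [1.    0.166 0.25 ]
scene 0.25 1244 [0.799 0.058 0.309] [ 0.782 -0.2    0.25 ] [0.99  0.077 0.35 ]
scene 0.35 2420 [0.793 0.136 0.427] [ 0.768 -0.2    0.35 ] [1.    0.199 0.473]
side 0.06 157 [0.706 0.149 0.146] [ 0.704 -0.134  0.06 ] [1.    0.198 0.15 ]
side 0.15 527 [0.679 0.13  0.195] [ 0.671 -0.2    0.151] [1.    0.161 0.25 ]
side 0.25 1361 [0.798 0.063 0.328] [ 0.79 -0.2   0.25] [0.976 0.078 0.35 ]
side 0.35 2075 [0.842 0.16  0.462] [ 0.813 -0.2    0.35 ] [1.    0.177 0.486]
```

Request:
drive_tool(increments="0 0 0 5 0 -3 0; 0 0 0 10 0 -8 0; 0 0 0 14 0 -20 0; 0 0 0 14 0 -45 0; 0 0 0 14 0 -75 0; 0 0 0 0 0 -110 0; 0 0 0 -20 0 -140 0; 0 0 0 -30 0 -160 0")

```text
clock: 11.13
ee_pos: [0.5791, -0.0067, 0.1894]
tcp_rot: [-0.013, 3.133, -0.0]
contact_force: [1.1, 0.5, -0.4]
finger_gap: -0.0002
gripper_force: 0.0
```

Run:
```python
from h import *
np.set_printoptions(precision=4,suppress=True)
c=snap('wrist'); s=read_state(); print(s['ee_pos'],s['contact_force'])
np.savez('w4.npz',**c)
def pr(p): return cv2.projectPoints(np.array([p],float),np.array(c['rvec'],float),c['t'],c['mtx'],None)[0].ravel()
for p in ([.504,-.007,.03],[.607,-.007,.044],[.654,-.007,.03],[.669,-.007,.03]): print(pr(p))
cv2.imwrite('pics/w4.png',cv2.resize(c['color'][100:400,170:470,::-1],(600,600)))
```

```text
[ 0.5823 -0.0067  0.1928] [3.5321 0.5818 3.1268]
[323.9032  90.3893]
[322.7893 210.4292]
[322.3255 250.375 ]
[322.1915 263.9562]
```

View pics/w4.png

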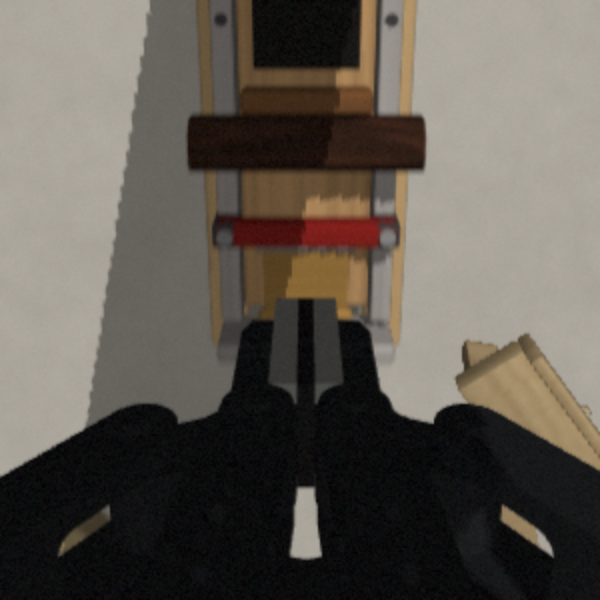

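The sled stays held under the bridge (red bar at crop row 232). The brass leaf lies at rows 255–315, with the tongue visible on both sides of it, and the stop is near row 335. Next I'll measure the gap from nose to stop.

Run:
```python
from h import *
np.set_printoptions(precision=4,suppress=True)
c=dict(np.load('w4.npz'))
for u in (296,304,328,350):
  print(u,*['%d:%.1f/%.1f(%d,%d,%d)'%(r,*(dep(c,(u,r))[[0,2]]*1000),*c['color'][r,u]) for r in range(222,280,2)],sep='\n' if 0 else ' ')
for u in (310,340): print(u,*['%d:%.1f/%.1f'%(r,*(dep(c,(u,r))[[0,2]]*1000)) for r in list(range(60,90,3))+list(range(130,222,4))])
```

```text
296 222:618.6/43.6(77,32,21) 224:625.1/32.8(90,63,42) 226:627.3/32.4(100,77,53) 228:629.2/32.7(98,76,50) 230:631.4/32.4(97,76,50) 232:633.5/32.4(98,76,52) 234:635.5/32.6(100,78,53) 236:637.6/32.5(99,77,51) 238:639.8/32.5(99,76,52) 240:641.8/32.6(97,76,51) 242:643.9/32.7(96,75,49) 244:645.9/32.9(100,79,53) 246:648.1/32.7(99,76,52) 248:650.4/32.6(99,77,52) 250:652.7/32.3(94,72,50) 252:661.9/18.6(85,72,59) 254:664.2/18.4(77,75,70) 256:668.9/13.9(78,73,68) 258:669.2/17.6(74,68,61) 260:571.8/201.8(24,23,23) 262:571.8/203.7(6,7,5) 264:572.3/204.6(13,11,14) 266:572.2/206.4(14,10,11) 268:571.5/209.3(13,12,9) 270:571.9/210.3(7,11,7) 272:572.0/211.7(12,12,14) 274:571.9/213.4(15,14,16) 276:571.8/215.2(18,19,19) 278:571.9/216.5(16,14,17)
304 222:618.4/44.1(68,26,23) 224:622.3/39.3(68,52,48) 226:624.8/38.1(78,65,45) 228:627.0/37.8(83,63,31) 230:629.0/37.9(82,62,29) 232:631.5/36.8(83,62,31) 234:633.4/37.2(85,66,34) 236:635.6/36.8(85,65,33) 238:637.6/37.1(82,61,31) 240:639.7/37.0(82,61,31) 242:642.2/36.1(84,63,33) 244:644.2/36.3(86,66,36) 246:646.6/35.8(83,63,30) 248:649.0/35.1(85,64,30) 250:650.9/
[... 2174 characters left out ...]
4 166:564.3/52.2 170:567.7/52.6 174:571.0/53.0 178:574.3/53.7 182:578.2/52.4 186:587.5/32.6 190:591.3/32.9 194:595.1/32.8 198:599.2/32.3 202:602.9/32.8 206:606.5/33.7 210:606.9/43.4 214:610.4/44.3 218:614.3/44.3
340 60:479.3/18.3 63:481.7/18.6 66:484.1/18.1 69:486.5/19.0 72:488.9/18.5 75:491.4/19.1 78:493.8/18.3 81:496.3/18.4 84:498.8/18.3 87:501.2/18.3 130:536.6/33.0 134:540.1/32.9 138:543.6/32.5 142:546.4/36.5 146:548.0/47.7 150:551.2/48.7 154:554.6/48.9 158:558.6/45.8 162:561.2/49.6 166:564.2/51.8 170:567.4/52.6 174:570.7/53.4 178:573.9/54.4 182:577.8/53.0 186:587.2/32.8 190:591.0/32.9 194:594.9/32.6 198:598.6/33.4 202:602.8/32.5 206:606.4/33.3 210:607.0/42.5 214:610.0/44.9 218:614.0/44.4
```

The nose has caught on the rounded leaf tip, 15 mm short of the stop. My push was mostly lost to friction from pressing too hard, so I'll go back down, press moderately and push faster and harder.

Request:
drive_tool(increments="0 0 0 20 0 30 0; 0 0 0 46 0 65 0; 0 0 0 46 0 100 0; 0 0 0 46 0 130 0; 0 0 0 46 0 148 0; 0 0 0 46 0 156 0; 0 0 0 46 0 160 0; 0 0 0 46 0 162 0")

```text
clock: 11.85
ee_pos: [0.5277, -0.007, 0.0229]
tcp_rot: [0.013, -3.138, -0.0]
contact_force: [-8.2, 0.1, 11.0]
finger_gap: -0.0001
gripper_force: 5.6
```

Request:
drive_tool(increments="0 0 0 0 0 0 0; 0 0 0 0 0 0.3 0; 0 0 0 0 0 0.3 0")

```text
clock: 12.1
ee_pos: [0.5291, -0.0071, 0.024]
tcp_rot: [0.013, -3.141, -0.0]
contact_force: [-5.6, 0.2, 8.2]
finger_gap: 0.0
gripper_force: 3.9
```

```bash
python3 e.py
```

```text
rear 280 212 [ 0.5046 -0.0276  0.0231]
rear 290 212 [ 0.5046 -0.0231  0.023 ]
rear 360 213 [0.5045 0.0089 0.0238]
rear 370 212 [0.5043 0.0136 0.0228]
[{'pixel': [316.7, 189.4], 'conf': 0.81}]
[ 0.5291 -0.0071  0.0241] [-5.793  -0.3512  6.8766] [ 0.0252  1.407  -0.0333]
```

Request:
drive_tool(increments="0 0 0 0 0 1.2 0; 0 0 0 0 0 1.5 0; 0 0 0 -6 0 1.2 0; 0 0 0 -14 0 0 0; 0 0 0 -19 0 -0.8 0; 0 0 0 -19 0 -0.8 0")

```text
clock: 12.75
ee_pos: [0.5484, -0.007, 0.0248]
tcp_rot: [0.013, -3.141, 0.0]
contact_force: [-4.9, -0.1, 6.5]
finger_gap: 0.0002
gripper_force: 8.7
```

```bash
python3 e.py
```

```text
rear 280 199 [ 0.5176 -0.0273  0.0243]
rear 290 198 [ 0.5175 -0.0229  0.023 ]
rear 360 198 [0.5171 0.0089 0.0232]
rear 370 198 [0.5168 0.0134 0.024 ]
[{'pixel': [319.0, 188.9], 'conf': 0.88}]
[ 0.5484 -0.007   0.0248] [-5.5199  1.0689  6.1555] [0.0203 1.1778 0.0467]
```

It's past the leaf tip. Now for the last couple of millimetres against the stop.

Request:
drive_tool(increments="0 0 0 -1 0 1 0; 0 0 0 -3 0 1 0; 0 0 0 -5 0 0.8 0; 0 0 0 -7 0 0.5 0; 0 0 0 -9 0 0.2 0; 0 0 0 -9 0 0.2 0; 0 0 0 -9 0 0.2 0")

```text
clock: 13.48
ee_pos: [0.5499, -0.0069, 0.0234]
tcp_rot: [0.013, -3.127, 0.0]
contact_force: [-19.2, 0.2, 15.4]
finger_gap: -0.0002
gripper_force: 14.8
```

```bash
python3 e.py
```

```text
rear 280 199 [ 0.5188 -0.0272  0.0237]
rear 290 199 [ 0.5189 -0.0228  0.0232]
rear 360 199 [0.5189 0.0089 0.0226]
rear 370 199 [0.5187 0.0134 0.023 ]
[{'pixel': [317.0, 188.3], 'conf': 0.84}]
[ 0.5498 -0.0069  0.0234] [-19.6801  -0.9605  15.5102] [-0.01    3.9472 -0.0229]
```

Home: the rear edge is at 0.519, so the nose is at 0.669, on the stop. I'll relax the push, then lift off.

Request:
drive_tool(increments="0 0 0 4 0 0.5 0; 0 0 0 6 0 0 0; 0 0 0 6 0 -2 0; 0 0 0 6 0 -4 0; 0 0 0 6 0 -6 0; 0 0 0 8 0 -8 0; 0 0 0 11 0 -12 0; 0 0 0 12 0 -25 0")

```text
clock: 14.3
ee_pos: [0.5459, -0.0069, 0.0475]
tcp_rot: [-0.013, 3.141, 0.0]
contact_force: [-1.1, 0.2, 0.4]
finger_gap: -0.0004
gripper_force: 0.0
```

Request:
drive_tool(increments="0 0 0 0 0 -30 0; 0 0 0 0 0 -65 0; 0 0 0 0 0 -100 0; 0 0 0 5 0 -130 0; 0 0 0 10 0 -150 0; 0 0 0 10 0 -150 0; 0 0 0 10 0 -150 0; 0 0 0 10 0 -150 0")

```text
clock: 14.97
ee_pos: [0.5363, -0.007, 0.1979]
tcp_rot: [-0.013, 3.14, 0.0]
contact_force: [-0.3, -0.2, 0.5]
finger_gap: -0.0001
gripper_force: 0.0
```

Run:
```python
from h import *
np.set_printoptions(precision=4,suppress=True)
c=snap('wrist','w5.png'); s=read_state(); print(s['ee_pos'],s['contact_force'],s['clock'])
for u in (296,350): print(u,*['%d:%.1f/%.1f'%(r,*(dep(c,(u,r))[[0,2]]*1000)) for r in range(90,290,4)])
cv2.imwrite('pics/w5.png',cv2.resize(c['color'][60:360,170:470,::-1],(600,600)))
```

```text
[ 0.5357 -0.007   0.197 ] [-0.8574  0.0109 -0.2362] 15.0167
296 90:460.3/18.8 94:463.7/18.4 98:467.2/18.1 102:470.7/18.9 106:474.2/18.9 110:477.8/18.4 114:481.4/18.4 118:485.0/18.4 122:488.6/18.3 126:492.2/18.6 130:495.9/18.8 134:499.6/18.5 138:503.4/18.5 142:507.1/18.6 146:510.8/18.8 150:514.6/19.0 154:518.5/18.7 158:519.8/31.5 162:523.3/32.7 166:527.2/32.1 170:530.9/32.3 174:534.6/32.6 178:538.5/32.5 182:542.3/32.9 186:546.2/32.7 190:550.0/33.0 194:554.1/32.7 198:557.9/33.1 202:561.3/34.9 206:561.5/45.9 210:564.4/48.5 214:568.2/48.8 218:573.0/46.6 222:575.8/49.5 226:578.6/52.5 230:582.4/52.9 234:586.1/53.4 238:590.0/53.8 242:603.7/33.1 246:607.5/34.3 250:607.2/43.6 254:611.2/44.2 258:615.3/44.6 262:529.2/212.0 266:529.3/215.4 270:529.0/219.1 274:529.0/222.4 278:529.1/225.3 282:529.3/227.9 286:528.8/231.5
350 90:459.9/18.0 94:463.3/18.3 98:466.8/18.8 102:470.3/18.7 106:473.8/18.6 110:477.3/18.6 114:480.9/18.2 118:484.5/18.6 122:488.1/18.5 126:491.8/18.4 130:495.5/18.5 134:499.1/19.0 138:502.9/18.7 142:506.6/18.6 146:510.5/18.2 150:514.3/18.1 154:518.1/18.5 158:519.4/31.3 162:522.8/32.8 166:526.7/32.4 170:530.3/33.0 174:534.3/32.1 178:538.0/32.7 182:542.0/32.4 186:545.8/32.5 190:549.7/32.5 194:553.7/32.6 198:557.6/32.6 202:560.8/35.2 206:560.6/47.2 210:564.1/48.4 214:567.8/48.7 218:573.0/45.5 222:575.5/49.2 226:578.4/51.8 230:581.9/52.9 234:585.7/53.4 238:589.4/54.0 242:603.1/33.3 246:607.0/34.4 250:607.2/42.8 254:610.5/44.8 258:614.7/44.8 262:528.9/212.2 266:528.7/216.1 270:529.0/218.9 274:529.0/222.1 278:529.1/225.0 282:528.9/228.2 286:528.8/231.2
```

View pics/w5.png

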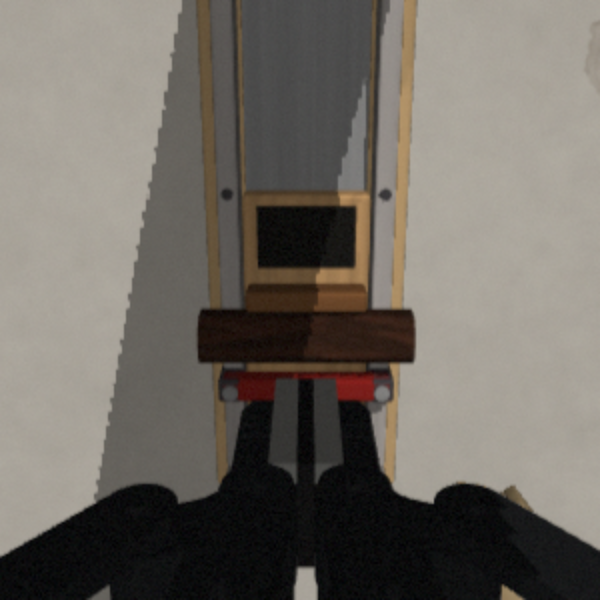

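The sled is square in the channel, with its rear edge at 0.519 (crop row 193) and its fence at 0.561. It is level at z = 18 mm under the bridge and hasn't moved since release. Handing in.

```bash
python3 -c "from workcell import close_job; print(close_job())"
```

```text
the job is handed in; nothing more can be done
None
```

The sled is home with its nose against the end stop, held there by the leaf spring; the arm is backed away and touching nothing, and I handed the job in at about 15 s on the robot's clock (no verdict was shown).

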